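Stopper the bead jar

TASK

Close the open bead jar: pick up the loose wooden-handled stopper lying on the blue mat, stand it upright and set its rubber plug into the jar's neck, then, still holding the handle, press it firmly home until the collar bears flat on the rim, without leaning heavily on the glass (a push of 1 to 2 kg is right), and let go. Leave the open jar standing upright about where it is, and do not disturb the closed jar, the bead tray or the thread spool.

Things in the scene. Friction and masses are not known exactly. Their poses are not given: they have to be found in the camera images.
- stopper: Loose stopper, 107 mm long, 0.12 kg, lying on its side (on collar and plug tip, so the handle slopes 20 deg up). Origin: on the axis at the collar's underside; z axis from plug to handle. Black plug z -45 mm (tip dia. 25, then 30 at z -42) tapering to 38.6 dia. at z 0; hexagonal wooden collar 60 mm across flats, z 0 to 10; round wooden handle 28 dia., z 10 to 62.
- stopper_handle (a point): Point on the stopper's axis at mid handle, 38 mm above the collar's underside; axes as the stopper's.
- jar: The open glass jar, loose, upright, 0.4 to 0.9 kg, some beads in it: round body 90 mm dia. up to 75 mm high, sloping shoulder to 98 mm, then a straight neck of 55 mm outer, 42 mm inner diameter up to the rim at 120 mm. No stopper in it. Origin: centre of its underside, z up.
- jar_rim (a point): Centre of the open jar's mouth, level with the rim, 120 mm above the table.
- closed_jar: An equal glass jar that already has such a stopper in it (182 mm high in all), standing upright. Origin: centre of its underside. Leave alone.
- bead_tray: Black open tray 100 x 150 mm (own x, y), 22 mm high, with loose-looking beads. Origin: centre of its underside. Leave alone.
- thread_spool: Upright copper-coloured thread spool, 52 mm diameter, 60 mm high. Origin: centre of its underside. Leave alone.
Mind the look-alikes: they are no part of the job. Of the things shaped like the stopper, the wooden one is meant. What is shaped like the jar but green is not meant.

How it is judged:
By the outcome, as a careful person would: the job done as asked, in the order asked, and still so for the second after the job is handed in, with the robot touching nothing.
It also fails if it takes over 48 s, if anything falls off the work surface, if the arm or the gripper's body presses on something with over 40 N, if the wrist force passes 120 N, or if a joint passes its speed limit or range.

ROBOT

A 7-joint arm with a two-finger parallel gripper is mounted at the origin on the work surface. World frame = base frame: x ahead of the robot, y to its left, z up, the work surface at z = 0. Lengths are in mm, angles in degrees, forces in N, time in s.
With the tool pointing down it reaches from about 350 to 900 mm from the base axis. Payload 7.2 kg.
Tool frame: the origin (TCP) lies midway between the tips of the shut fingers; the grasp point (between the pads) lies 19 mm behind it; z points along the fingers, y is the line along which they close (so a half turn about z gives the same grasp; the last joint's range is limited). The gripper opens to 85 mm and grips with 20 to 120 N. Pads are 22 mm wide; open, the fingers measure 114 mm over their backs; the gripper's body (76 mm by 85 mm) begins 54 mm behind the grasp point. The pads swing forward as they close: fully open they stand 13 mm farther back than shut.
Start: joints at [59.691, 23.554, -0.728, 91.456, 0.321, 64.991, -4.71], TCP at [277.905, -559.82, 209.497] pointing down, gripper open.
Joint ranges: [-169.25, 169.25], [-16.82, 113.86], [-84.01, 82.57], [7.8, 145.47], [-59.2, 239.2], [7.22, 106.19], [-163.78, 163.78]. Speed limits (degrees/s): [136.94, 136.94, 172.46, 172.46, 180, 180, 180].

INTERFACE

Orientations are given as [roll, pitch, yaw] about the fixed x, y, z axes, in that order (R = Rz(yaw) Ry(pitch) Rx(roll)).
In Python, from workcell import status, eyes, job, spotter gives the robot as it stands. The module is installed in compiled form; this text tells all that it offers.
- The arm moves only by the tool servo_tool, never from a script. Its argument "steps" is a list of rows, each a list of 2 entries, a list of its own where there are three numbers: the shift along the tool's x, y, z in units of 0.02 m (1.0 is 0.02 m), then the turn, a rotation vector about the tool's x, y, z in units of 6 degrees (1.0 is 6 degrees). A call has 1 to 8 rows; each row shifts and turns the commanded pose from where the row before left it, along the tool's axes as they then stand; what a row does not reach is not made up. A row lasts 1/8 s, in which the tool goes at most 62.5 mm and 10.7 degrees, less where a joint would pass 70% of its speed; a pose out of reach is approached as far as the arm can. A call with a number of a shift or a turn outside -1 to 1 is refused whole. A call with a gripper value outside its range is refused whole. "claw" is the opening, from 0 (shut) to 1 (fully open), set as the call begins (left out, the last holds). The fingers move at their own pace and stop on an object; "newtons" is the grip in N (left out, the last holds). Time passes only in rows, so rows that do not move let the fingers close. It gives the time, the measured TCP pose, the force, the opening and the grip force at its end, in the units of the state.
- status.state(): the state, without advancing time (a new reading comes with each control period).
- eyes.read_camera(name): name is "scene" or "top" or "wrist"; returns a dict with "img" (420x560x3 uint8, red, green, blue), "fx", "fy", "cx", "cy" (pixels), "rvec" (rotation vector, rad) and "tvec" (3), from world to camera coordinates, as OpenCV has them; the wrist camera has in their place "T_tool_cam" (4x4, takes a point from camera to tool coordinates, whose origin is the TCP and whose axes are the flange's). Camera axes: x right, y down, z forward; pixel columns grow to the right and rows downward; lengths in mm; the calibration is good to about 2 mm. A picture is of the moment at which its call begins: read the wrist's pose just before it. There is no depth.
- job.finish_job(): hands the job in; it is judged then, once.
Trained networks look in a picture, given as the dict that the camera call returned (one of the last four; its "shot" number tells which), for a name from the list of things; names that differ only in an ending like _2 or _b are one class to them, and where a whole thing is asked for, a point or a joint stands for the part that bears it (a point fixed in the world has none). Each returns a list of dicts, best first, with "conf" (0 to 1); they miss things now and then, are a little off and sometimes report something else, mostly with a low value. They report only what shows in the picture. A call takes as long as a camera call. They do not tell look-alikes from the thing itself.
- spotter.spot_in(picture, query): "xyz" ([x, y, z] in mm, in world coordinates, good to about 4 mm: the middle of the surface that is visible of it).
- spotter.place_of(picture, query): "xyz" ([x, y, z] in mm, in world coordinates, good to about 4 mm: a listed point, or the origin of a listed thing).
The state is a dict: "time": time; "joints": joint angles; "qvel": joint speeds; "joint_efforts": joint torques, N m; "tool_pos": TCP position; "tcp_rot": TCP orientation; "wrist_force": force on the tool from outside, world axes, zero at the start; "ft_torque": the same for the moment, N m; "gripper_width": opening from 0.0 (shut) to 1.0 (fully open); "gripper_force": force on a finger pad.
Only numpy, scipy, OpenCV 4.12 (cv2) and the standard library are available. Lean on these libraries where they do the work, as an engineer would, in place of code of your own. Each camera call takes 0.05 s, during which the arm holds its last target. There are 200 camera calls.

## Working session

There is one attempt and no reset: what is moved stays moved. The work goes in short steps, Python scripts to look and compute and a tool call to move; the robot and the scene stay as the last step left them, time stands still between calls to the robot, and variables do not carry over. Pictures are saved under pics/ and viewed, at most 10 in all, crops included, and the job is handed in when it is done.

Besides the shell and the picture viewer there is one more tool, called after "Request:" as a command line: name --argument value ..., lists and objects as JSON in quotes. servo_tool: Moves the arm, as the interface text tells. Its arguments: {"type":"object","properties":{"steps":{"type":"array"},"claw":{"type":"number"},"newtons":{"type":"number"}},"required":["steps"]}

```bash
mkdir -p pics; python3 - <<'E'
from workcell import status, eyes, spotter
import cv2,numpy as np
print(status.state())
ims=[]
for n in ("scene","top"):
    p=eyes.read_camera(n); ims.append(p["img"]); print(n,p["fx"],p["cx"],p["cy"],p["rvec"],p["tvec"])
    for q in ("stopper","stopper_handle","jar","jar_rim","closed_jar","bead_tray","thread_spool"):
        print(q,[(np.round(d["xyz"]),round(d["conf"],2)) for d in spotter.place_of(p,q)])
    cv2.imwrite(f"pics/{n}.png",p["img"][:,:,::-1])
E
```

```text
{'time': 0.0, 'joints': array([59.68793988, 23.5978113 , -0.72706539, 91.50640906,  0.32157833,
       64.98848416, -4.70976706]), 'qvel': array([-0.02783175, -0.05606648, -0.08215748,  0.08575263, -0.04590451,
       -0.00091652,  0.07515883]), 'joint_efforts': array([ 9.27665933e-04, -6.00643444e+01,  6.82786033e-01, -2.99417442e+01,
        1.38336667e-02,  1.06881463e-02, -5.98590788e-06]), 'tool_pos': array([ 277.64557417, -559.34377595,  208.66033333]), 'tcp_rot': array([-1.79909653e+02,  7.60181674e-03,  2.64049970e+01]), 'wrist_force': array([0.8076312 , 0.46280722, 0.12691573]), 'ft_torque': array([-0.04654162,  0.04508707, -0.02550934]), 'gripper_force': 0.0, 'gripper_width': 1.0014504896293948}
scene 495.3929297572239 270.5784655434767 210.8561424234431 [ 1.97903814  1.66781497 -0.58806657] [-102.01775635 -411.47991602 1581.72163659]
stopper [(array([ 533., -145.,   30.]), 0.82), (array([ 559., -318.,   29.]), 0.61)]
stopper_handle [(array([ 595., -322.,   43.]), 0.59), (array([ 541., -178.,   44.]), 0.58)]
jar [(array([557.,  73.,  -1.]), 0.71), (array([691., 214.,  -2.])
[... 223 characters left out ...]
), 0.68)]
top 467.84017486673054 279.08648518565417 210.56561236501906 [ 2.20713066 -2.16131642  0.0868538 ] [ -28.34953263  618.39049324 1273.42502769]
stopper [(array([ 535., -141.,   30.]), 0.86), (array([ 563., -314.,   26.]), 0.62)]
stopper_handle [(array([ 601., -321.,   42.]), 0.7), (array([ 541., -179.,   39.]), 0.6)]
jar [(array([559.,  77.,  -5.]), 0.97), (array([693., 216.,   2.]), 0.57), (array([479., 318.,  -6.]), 0.49)]
jar_rim [(array([689., 214., 124.]), 0.8)]
closed_jar [(array([478., 320.,  -7.]), 0.93)]
bead_tray [(array([ 721., -102.,    0.]), 0.81), (array([ 535., -143.,   30.]), 0.6)]
thread_spool [(array([750.,  94.,  -1.]), 0.61), (array([ 536., -140.,   32.]), 0.15)]
```

View pics/scene.png

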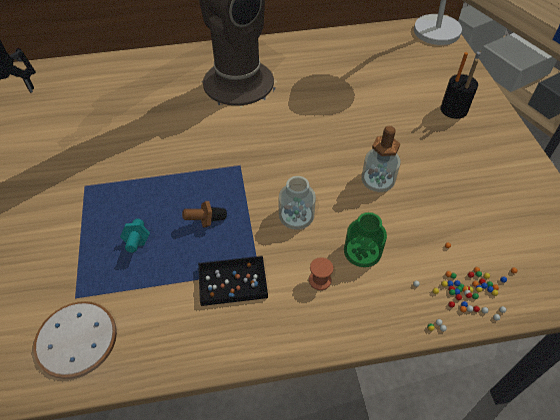

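View pics/top.png

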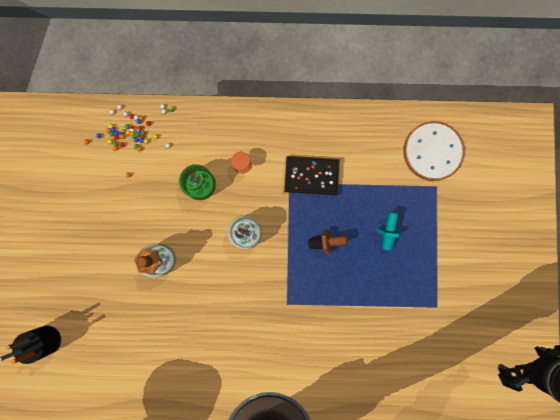

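The wooden stopper is at scene (205,213) and top (328,242); the teal look-alike is at scene (135,237) and top (391,232). The open clear jar is at scene (297,205) and top (245,232). The green jar at scene (365,240) and the stoppered jar at scene (380,165) are not meant. I'll confirm with one enlarged crop and fit the stopper's pose from its silhouette.

```bash
cat > fit.py <<'E'
import cv2,numpy as np
from scipy.optimize import minimize
from workcell import eyes
def ring(z,r,n=24): 
    t=np.arange(n)*2*np.pi/n+np.pi/n; return np.c_[r*np.cos(t),r*np.sin(t),np.full(n,z)]
PARTS=[np.r_[ring(0,30/np.cos(np.pi/6),6),ring(10,30/np.cos(np.pi/6),6)],np.r_[ring(10,14),ring(62,14)]]
def proj(p,X):
    K=np.array([[p["fx"],0,p["cx"]],[0,p["fy"],p["cy"]],[0,0,1]])
    return cv2.projectPoints(np.float64(X),np.float64(p["rvec"]),np.float64(p["tvec"]),K,None)[0][:,0]
def pose(v):
    a,s=np.radians(v[2]),np.radians(20)
    h=np.array([np.cos(s)*np.cos(a),np.cos(s)*np.sin(a),np.sin(s)]); y=np.array([-np.sin(a),np.cos(a),0])
    return np.c_[np.cross(y,h),y,h],np.array([v[0],v[1],28.2])
E
python3 - <<'E'
from fit import *
ims=[];data=[]
for n,c in (("scene",(205,213)),("top",(330,242))):
    p=eyes.read_camera(n); hsv=cv2.cvtColor(p["img"],cv2.COLOR_RGB2HSV)
    x0,y0=c[0]-30,c[1]-28
    m=((hsv[...,0]<25)&(hsv[...,1]>90)&(hsv[...,2]>50)).astype(np.uint8)[y0:y0+56,x0:x0+60]
    print(n,m.sum()); data.append((p,m,x0,y0))
    ims.append(cv2.resize(p["img"][y0:y0+56,x0:x0+60],(400,373),interpolation=cv2.INTER_CUBIC))
    ims.append(cv2.resize(np.dstack([m*255]*3),(400,373)))
def cost(v,ds=data):
    R,t=pose(v);e=0
    for p,m,x0,y0 in ds:
        S=8;b=np.zeros((56*S,60*S),np.uint8)
        for P in PARTS:
            q=(proj(p,P@R.T+t)-[x0,y0]+.5)*S
            cv2.fillConvexPoly(b,cv2.convexHull(q.astype(np.int32)),1)
        e+=np.abs(cv2.resize(b.astype(np.float32),(60,56),interpolation=cv2.INTER_AREA)-m).sum()/m.sum()
    return e
for ds in (data,data[:1],data[1:]):
    r=minimize(cost,[534,-143,-79],args=(ds,),method="Nelder-Mead",options=dict(initial_simplex=[[534,-143,-79],[544,-143,-79],[534,-133,-79],[534,-143,-65]]))
    print(r.x,r.fun)
p=data[0][0]; big=cv2.resize(p["img"][160:270,100:400],(800,293),interpolation=cv2.INTER_CUBIC)
fitim=cv2.resize(np.hstack([ims[0],ims[1]]),(800,307)) 
cv2.imwrite("pics/crop.png",np.vstack([big,cv2.resize(np.hstack(ims),(800,186))])[:,:,::-1])
E
```

```text
scene 420
top 328
[ 534.99087209 -141.26905018  -83.70229627] 0.2964957171893148
[ 534.98335544 -142.21425126  -84.68554059] 0.13139880952380953
[ 534.9782087  -140.78238079  -83.11688715] 0.14400724085365854
```

View pics/crop.png

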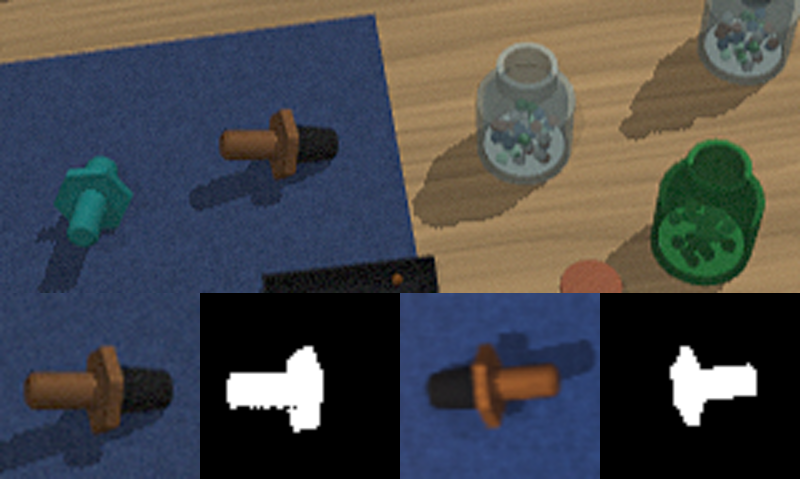

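The crop confirms the wooden stopper (scene 205,213), handle pointing toward −y, and the clear open jar. The two cameras fit it within about 1.5 mm: origin (535,−141), azimuth −83.7°. Next I'll plan the tilted approach.

```bash
cat > plan.py <<'E'
import numpy as np
from scipy.spatial.transform import Rotation as Ro, Slerp
from workcell import status
def tool(yaw,tilt): return Ro.from_euler('xyz',[180,0,yaw],degrees=True)*Ro.from_euler('y',tilt,degrees=True)
def now():
    s=status.state(); return np.array(s["tool_pos"]),Ro.from_euler('xyz',s["tcp_rot"],degrees=True)
def rows(p1,R1,n,start=None):
    p,R=start or now(); sl=Slerp([0,1],Ro.concatenate([R,R1])); p0=p.copy(); out=[]
    for k in range(1,n+1):
        q=p0+(np.array(p1)-p0)*k/n; Rn=sl(k/n)
        out.append([np.round(R.inv().apply(q-p)/20,2).tolist(),np.round(np.degrees((R.inv()*Rn).as_rotvec())/6,2).tolist()]); p,R=q,Rn
    for i in range(0,n,8): print(out[i:i+8])
    return out
E
python3 -c "
from plan import *
rows([543.6,-219,110],tool(96.3,35),24)"
```

```text
[[[0.81, -0.39, 0.21], [0.15, 0.21, -0.47]], [[0.82, -0.35, 0.23], [0.15, 0.21, -0.47]], [[0.84, -0.3, 0.25], [0.15, 0.21, -0.47]], [[0.84, -0.26, 0.28], [0.15, 0.21, -0.47]], [[0.85, -0.21, 0.3], [0.15, 0.21, -0.47]], [[0.85, -0.16, 0.32], [0.15, 0.21, -0.47]], [[0.85, -0.12, 0.34], [0.15, 0.21, -0.47]], [[0.85, -0.07, 0.36], [0.15, 0.21, -0.47]]]
[[[0.84, -0.02, 0.38], [0.15, 0.21, -0.47]], [[0.83, 0.02, 0.4], [0.15, 0.21, -0.47]], [[0.82, 0.07, 0.42], [0.15, 0.21, -0.47]], [[0.81, 0.12, 0.44], [0.15, 0.21, -0.47]], [[0.79, 0.16, 0.45], [0.15, 0.21, -0.47]], [[0.77, 0.21, 0.46], [0.15, 0.21, -0.47]], [[0.75, 0.25, 0.48], [0.15, 0.21, -0.47]], [[0.72, 0.3, 0.49], [0.15, 0.21, -0.47]]]
[[[0.7, 0.34, 0.5], [0.15, 0.21, -0.47]], [[0.67, 0.38, 0.51], [0.15, 0.21, -0.47]], [[0.64, 0.42, 0.52], [0.15, 0.21, -0.47]], [[0.6, 0.46, 0.53], [0.15, 0.21, -0.47]], [[0.57, 0.5, 0.53], [0.15, 0.21, -0.47]], [[0.53, 0.53, 0.54], [0.15, 0.21, -0.47]], [[0.49, 0.57, 0.54], [0.15, 0.21, -0.47]], [[0.45, 0.6, 0.54], [0.15, 0.21, -0.47]]]
```

Request:
servo_tool --steps '[[[0.81,-0.39,0.21],[0.15,0.21,-0.47]],[[0.82,-0.35,0.23],[0.15,0.21,-0.47]],[[0.84,-0.3,0.25],[0.15,0.21,-0.47]],[[0.84,-0.26,0.28],[0.15,0.21,-0.47]],[[0.85,-0.21,0.3],[0.15,0.21,-0.47]],[[0.85,-0.16,0.32],[0.15,0.21,-0.47]],[[0.85,-0.12,0.34],[0.15,0.21,-0.47]],[[0.85,-0.07,0.36],[0.15,0.21,-0.47]]]' --claw 1

```text
time: 1.9
tool_pos: [367.0, -445.2, 176.2]
tcp_rot: [-174.9, -11.3, 48.7]
wrist_force: [-0.2, -0.0, -0.1]
gripper_width: 1.003
gripper_force: 0.0
```

Request:
servo_tool --steps '[[[0.84,-0.02,0.38],[0.15,0.21,-0.47]],[[0.83,0.02,0.4],[0.15,0.21,-0.47]],[[0.82,0.07,0.42],[0.15,0.21,-0.47]],[[0.81,0.12,0.44],[0.15,0.21,-0.47]],[[0.79,0.16,0.45],[0.15,0.21,-0.47]],[[0.77,0.21,0.46],[0.15,0.21,-0.47]],[[0.75,0.25,0.48],[0.15,0.21,-0.47]],[[0.72,0.3,0.49],[0.15,0.21,-0.47]]]'

```text
time: 2.9
tool_pos: [455.2, -331.3, 142.8]
tcp_rot: [-174.4, -23.6, 71.2]
wrist_force: [-0.2, 0.3, -0.2]
gripper_width: 0.998
gripper_force: 0.0
```

Request:
servo_tool --steps '[[[0.7,0.34,0.5],[0.15,0.21,-0.47]],[[0.67,0.38,0.51],[0.15,0.21,-0.47]],[[0.64,0.42,0.52],[0.15,0.21,-0.47]],[[0.6,0.46,0.53],[0.15,0.21,-0.47]],[[0.57,0.5,0.53],[0.15,0.21,-0.47]],[[0.53,0.53,0.54],[0.15,0.21,-0.47]],[[0.49,0.57,0.54],[0.15,0.21,-0.47]],[[0.45,0.6,0.54],[0.15,0.21,-0.47]]]'

```text
time: 3.9
tool_pos: [543.2, -217.4, 108.9]
tcp_rot: [-179.7, -35.0, 96.5]
wrist_force: [-0.5, 0.8, 0.5]
gripper_width: 1.003
gripper_force: 0.0
```

```bash
python3 -c "
from plan import *
s=status.state();print(s['joints'],s['tool_pos'],s['tcp_rot'],s['time'])
rows([543.0,-214,92.5],tool(96.3,35),6)"
```

```text
[ 50.05003444  44.0785576  -27.34004924  84.54209924 -10.39503654
  75.38358052  37.31539471] [ 543.2490053  -217.41010344  108.93445084] [-179.68768426  -35.03675643   96.48331859] 3.9
[[[-0.06, 0.0, 0.13], [-0.01, -0.0, 0.0]], [[-0.06, 0.0, 0.13], [-0.01, -0.0, 0.0]], [[-0.06, 0.0, 0.13], [-0.01, -0.0, 0.0]], [[-0.06, 0.0, 0.13], [-0.01, -0.0, 0.0]], [[-0.06, 0.0, 0.13], [-0.01, -0.0, 0.0]], [[-0.06, 0.0, 0.13], [-0.01, -0.0, 0.0]]]
```

```bash
python3 -c "
from plan import *
P=[543.,-212.5,76];R=tool(96.3,45)
rows(P,R,5)
rows([537.4,-163.2,26.4],R,6,(np.array(P),R))"
```

```text
[[[-0.15, 0.0, 0.3], [-0.01, 0.33, 0.0]], [[-0.16, 0.0, 0.29], [-0.01, 0.33, 0.0]], [[-0.17, 0.0, 0.29], [-0.01, 0.33, 0.0]], [[-0.18, 0.0, 0.28], [-0.01, 0.33, 0.0]], [[-0.19, 0.0, 0.27], [-0.01, 0.33, 0.0]]]
[[[0.0, -0.0, 0.58], [0.0, 0.0, 0.0]], [[0.0, -0.0, 0.58], [0.0, 0.0, 0.0]], [[0.0, -0.0, 0.58], [0.0, 0.0, 0.0]], [[0.0, -0.0, 0.58], [0.0, 0.0, 0.0]], [[0.0, -0.0, 0.58], [0.0, 0.0, 0.0]], [[0.0, -0.0, 0.58], [0.0, 0.0, 0.0]]]
```

Request:
servo_tool --steps '[[[-0.15,0,0.3],[0,0.33,0]],[[-0.16,0,0.29],[-0.01,0.33,0]],[[-0.17,0,0.29],[-0.01,0.33,0]],[[-0.18,0,0.28],[-0.01,0.33,0]],[[-0.19,0,0.27],[-0.01,0.33,0]],[[0,0,0],[0,0,0]]]'

```text
time: 4.65
tool_pos: [541.1, -214.1, 74.9]
tcp_rot: [-179.7, -45.0, 96.0]
wrist_force: [0.1, -0.3, 0.4]
gripper_width: 1.003
gripper_force: 0.0
```

```bash
python3 - <<'E'
from plan import *
from workcell import eyes,spotter
import cv2
s=status.state();p=eyes.read_camera("wrist")
cv2.imwrite("pics/w1.png",p["img"][:,:,::-1])
print(s["tool_pos"],s["tcp_rot"],s["joints"]);print(p["T_tool_cam"].round(3),p["fx"])
for q in ("stopper","stopper_handle"): print(q,[(np.round(d["xyz"]),round(d["conf"],2)) for d in spotter.place_of(p,q)])
E
```

```text
[ 541.06303755 -214.06612438   74.85444237] [-179.6698746   -44.97099589   96.02135608] [ 52.69451642  52.04522335 -28.29812148  81.00040001 -13.6204353
  79.21850466  40.85338987]
[[ 0.00000e+00 -9.64000e-01 -2.65000e-01  6.72970e+01]
 [ 1.00000e+00  0.00000e+00 -1.00000e-03 -2.43000e-01]
 [ 1.00000e-03 -2.65000e-01  9.64000e-01 -1.63845e+02]
 [ 0.00000e+00  0.00000e+00  0.00000e+00  1.00000e+00]] 373.32245306548924
stopper [(array([ 537., -144.,   31.]), 0.94), (array([ 536., -178.,   45.]), 0.45)]
stopper_handle [(array([ 538., -180.,   44.]), 0.86), (array([ 534., -143.,   29.]), 0.53)]
```

View pics/w1.png

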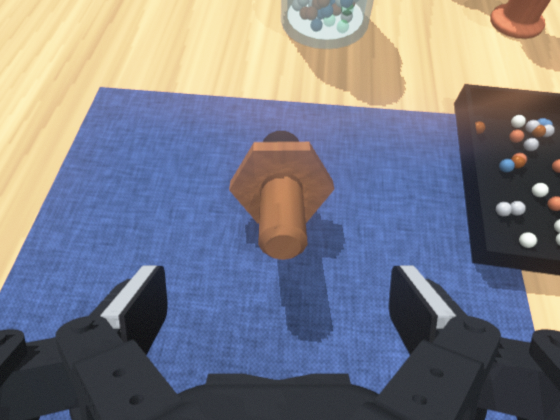

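The wrist view shows the handle centred between the fingers (end at 283,240; collar at 281,185) and aligned with the tool, so I'll go in.

```bash
python3 -c "
from plan import *
rows([537.4,-163.2,26.4],tool(96.3,45),6)"
```

```text
[[[0.0, 0.01, 0.59], [-0.0, 0.0, -0.0]], [[0.0, 0.01, 0.59], [-0.0, 0.0, -0.0]], [[0.0, 0.01, 0.59], [-0.0, 0.0, -0.0]], [[0.0, 0.01, 0.59], [-0.0, 0.0, -0.0]], [[0.0, 0.01, 0.59], [-0.0, 0.0, -0.0]], [[0.0, 0.01, 0.59], [-0.0, 0.0, -0.0]]]
```

Request:
servo_tool --steps '[[[0,0.01,0.59],[0,0,0]],[[0,0.01,0.59],[0,0,0]],[[0,0.01,0.59],[0,0,0]],[[0,0.01,0.59],[0,0,0]],[[0,0.01,0.59],[0,0,0]],[[0,0.01,0.59],[0,0,0]],[[0,0,0],[0,0,0]]]'

```text
time: 5.68
tool_pos: [537.0, -162.8, 25.5]
tcp_rot: [-179.7, -44.9, 96.2]
wrist_force: [0.6, -0.1, 0.6]
gripper_width: 0.999
gripper_force: 0.0
```

Request:
servo_tool --steps '[[[0,0,0],[0,0,0]],[[0,0,0],[0,0,0]],[[0,0,0],[0,0,0]],[[0,0,0],[0,0,0]],[[0,0,0],[0,0,0]],[[0,0,0],[0,0,0]],[[0,0,0],[0,0,0]],[[0,0,0],[0,0,0]]]' --claw 0 --newtons 80

```text
time: 6.68
tool_pos: [537.6, -164.3, 26.2]
tcp_rot: [-179.8, -44.8, 96.2]
wrist_force: [0.2, -2.9, 4.9]
gripper_width: 0.295
gripper_force: 78.7
```

```bash
cat >> plan.py <<'E'
G=(np.array([537.6,-164.3,26.2]),Ro.from_euler('xyz',[-179.8,-44.8,96.2],degrees=True))
S0=(np.array([535,-141.3,28.2]),Ro.from_matrix(__import__('fit').pose([535,-141.3,-83.7])[0]))
def tcp_for(o,tilt,yaw=96.3):
    R=tool(yaw,tilt); return np.array(o)-R.apply(G[1].inv().apply(S0[0]-G[0])),R   # upright stopper origin o
REL=G[1].inv()*S0[1]; OFF=G[1].inv().apply(S0[0]-G[0])
E
python3 -c "
from plan import *
A=np.array([538,-175,100]);R=G[1]; print(OFF)
print((tool(96.3,-25.2)*REL).apply([0,0,1]))
rows(A,R,5)
P,R1=tcp_for([548,0,200],-25.2);print(P)
rows(P,R1,19,(A,R))"
```

```text
[17.83318462 -0.04882912 14.89077372]
[-1.50926425e-03 -1.66040850e-04  9.99998847e-01]
[[[0.44, -0.01, -0.6], [0.0, -0.0, -0.0]], [[0.44, -0.01, -0.6], [0.0, -0.0, -0.0]], [[0.44, -0.01, -0.6], [0.0, -0.0, -0.0]], [[0.44, -0.01, -0.6], [0.0, -0.0, -0.0]], [[0.44, -0.01, -0.6], [0.0, -0.0, -0.0]]]
[549.12346574  -9.73124951 221.06657561]
[[[0.53, 0.08, 0.08], [-0.0, -0.61, 0.0]], [[0.53, 0.08, 0.04], [-0.0, -0.61, 0.0]], [[0.53, 0.08, 0.01], [-0.0, -0.61, 0.0]], [[0.53, 0.08, -0.03], [-0.0, -0.61, 0.0]], [[0.53, 0.08, -0.06], [-0.0, -0.61, 0.0]], [[0.53, 0.08, -0.09], [-0.0, -0.61, 0.0]], [[0.52, 0.08, -0.13], [-0.0, -0.61, 0.0]], [[0.51, 0.08, -0.16], [-0.0, -0.61, 0.0]]]
[[[0.5, 0.08, -0.19], [-0.0, -0.61, 0.0]], [[0.48, 0.08, -0.23], [-0.0, -0.61, 0.0]], [[0.47, 0.08, -0.26], [-0.0, -0.61, 0.0]], [[0.45, 0.08, -0.29], [-0.0, -0.61, 0.0]], [[0.43, 0.08, -0.31], [-0.0, -0.61, 0.0]], [[0.41, 0.08, -0.34], [-0.0, -0.61, 0.0]], [[0.39, 0.08, -0.37], [-0.0, -0.61, 0.0]], [[0.36, 0.08, -0.39], [-0.0, -0.61, 0.0]]]
[[[0.34, 0.08, -0.41], [-0.0, -0.61, 0.0]], [[0.31, 0.08, -0.43], [-0.0, -0.61, 0.0]], [[0.28, 0.08, -0.45], [-0.0, -0.61, 0.0]]]
```

Request:
servo_tool --steps '[[[0.44,0,-0.6],[0,0,0]],[[0.44,0,-0.6],[0,0,0]],[[0.44,0,-0.6],[0,0,0]],[[0.44,0,-0.6],[0,0,0]],[[0.44,0,-0.6],[0,0,0]]]'

```text
time: 7.3
tool_pos: [538.9, -175.2, 100.8]
tcp_rot: [-179.8, -44.8, 96.2]
wrist_force: [0.2, 0.5, -1.2]
gripper_width: 0.293
gripper_force: 78.7
```

Request:
servo_tool --steps '[[[0.53,0.08,0.08],[0,-0.61,0]],[[0.53,0.08,0.04],[0,-0.61,0]],[[0.53,0.08,0.01],[0,-0.61,0]],[[0.53,0.08,-0.03],[0,-0.61,0]],[[0.53,0.08,-0.06],[0,-0.61,0]],[[0.53,0.08,-0.09],[0,-0.61,0]],[[0.52,0.08,-0.13],[0,-0.61,0]],[[0.51,0.08,-0.16],[0,-0.61,0]]]'

```text
time: 8.3
tool_pos: [544.0, -105.0, 151.6]
tcp_rot: [-179.9, -15.5, 96.3]
wrist_force: [0.9, 0.4, -0.9]
gripper_width: 0.291
gripper_force: 78.7
```

Request:
servo_tool --steps '[[[0.5,0.08,-0.19],[0,-0.61,0]],[[0.48,0.08,-0.23],[0,-0.61,0]],[[0.47,0.08,-0.26],[0,-0.61,0]],[[0.45,0.08,-0.29],[0,-0.61,0]],[[0.43,0.08,-0.31],[0,-0.61,0]],[[0.41,0.08,-0.34],[0,-0.61,0]],[[0.39,0.08,-0.37],[0,-0.61,0]],[[0.36,0.08,-0.39],[0,-0.61,0]]]'

```text
time: 9.3
tool_pos: [549.2, -35.7, 203.0]
tcp_rot: [-179.9, 13.8, 96.3]
wrist_force: [-0.1, -0.4, -1.8]
gripper_width: 0.292
gripper_force: 78.7
```

Request:
servo_tool --steps '[[[0.34,0.08,-0.41],[0,-0.61,0]],[[0.31,0.08,-0.43],[0,-0.61,0]],[[0.28,0.08,-0.45],[0,-0.61,0]],[[0,0,0],[0,0,0]],[[0,0,0],[0,0,0]]]'

```text
time: 9.93
tool_pos: [551.2, -11.1, 221.2]
tcp_rot: [-179.8, 24.6, 96.3]
wrist_force: [-0.0, -0.2, -1.2]
gripper_width: 0.29
gripper_force: 78.7
```

```bash
python3 - <<'E'
from plan import *
from workcell import eyes,spotter
import cv2
s=status.state()
print(s["tool_pos"],s["tcp_rot"],s["joints"],s["gripper_width"],s["time"])
p,R=now(); print("pred origin",p+R.apply(OFF),(R*REL).apply([0,0,1]))
im=[]
for n,(x,y) in (("scene",(250,170)),("top",(270,232)),("wrist",None) ) if 0 else (("scene",(265,175)),("top",(262,230))):
    c=eyes.read_camera(n)
    for q in ("stopper","stopper_handle","jar","jar_rim"): print(n,q,[(np.round(d["xyz"]),round(d["conf"],2)) for d in spotter.place_of(c,q)][:3])
    im.append(cv2.resize(c["img"][y-75:y+75,x-50:x+50],(400,600),interpolation=cv2.INTER_CUBIC))
cv2.imwrite("pics/h1.png",np.hstack(im)[:,:,::-1])
E
```

```text
[551.23741932 -11.10061276 221.20283775] [-179.83837391   24.64812228   96.33025291] [ -2.58380118  19.53940802 -22.00840747 101.88057098  32.44639712
  71.41787256 -31.36564885] 0.28977953994109834 9.925
pred origin [550.04473453  -1.17328456 200.23177059] [ 0.00208967 -0.00945832  0.99995309]
scene stopper [(array([549.,  -3., 200.]), 0.96), (array([ 560., -317.,   31.]), 0.79)]
scene stopper_handle [(array([551.,  -7., 240.]), 0.89), (array([ 594., -323.,   40.]), 0.83)]
scene jar [(array([558.,  74.,  -0.]), 0.93), (array([694., 210.,   2.]), 0.79)]
scene jar_rim [(array([558.,  76., 120.]), 0.71), (array([694., 210., 117.]), 0.58)]
top stopper [(array([ 563., -318.,   30.]), 0.94), (array([548.,  -2., 202.]), 0.74)]
top stopper_handle [(array([ 600., -323.,   42.]), 0.61), (array([550.,  -3., 235.]), 0.59)]
top jar [(array([690., 214.,   6.]), 0.67)]
top jar_rim [(array([689., 213., 121.]), 0.83)]
```

View pics/h1.png

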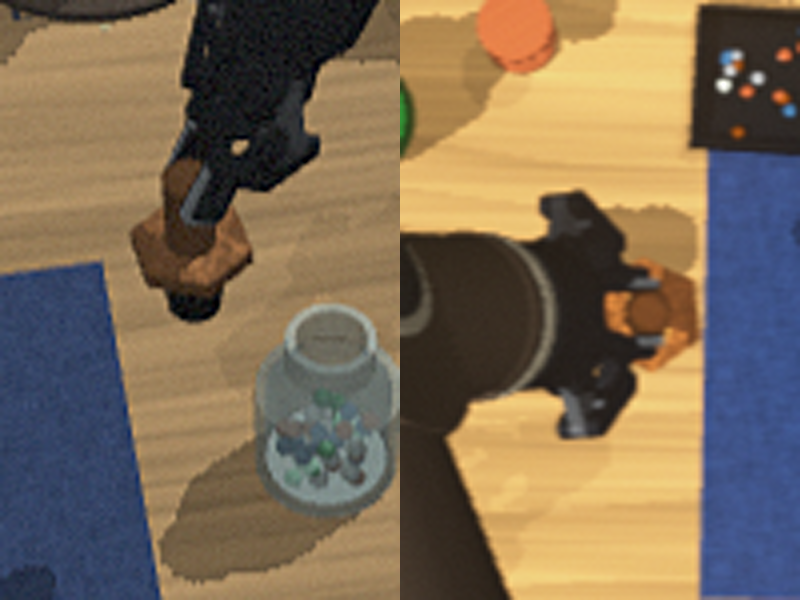

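Stopper is upright in the grip (crop left 190,250); the predicted origin matches the networks. I'll check the rim's centre by overlaying a candidate.

```bash
python3 - <<'E'
from fit import *
im=[]
for n,(x,y) in (("scene",(297,186)),("top",(245,232))):
    c=eyes.read_camera(n); img=c["img"] if n=="scene" else cv2.imread("pics/top.png")[:,:,::-1]
    S=10;im1=cv2.resize(img[y-30:y+30,x-20:x+20],None,fx=S,fy=S,interpolation=cv2.INTER_CUBIC).copy()
    for r,col in ((27.5,(255,0,0)),(21,(0,255,0))):
        q=(proj(c,ring(120,r,72)+[559,75.5,0])-[x-20,y-30]+.5)*S
        cv2.polylines(im1,[q.astype(np.int32)],True,col,1)
    # px shift per 5 mm
    a=proj(c,[[559,75.5,120],[569,75.5,120],[559,85.5,120]]);print(n,(a[1]-a[0])*S,(a[2]-a[0])*S)
    im.append(im1)
cv2.imwrite("pics/rim.png",np.hstack(im)[:,:,::-1])
E
```

```text
scene [ 8.46319361 32.2235953 ] [42.07890983 -5.79483006]
top [  1.04104644 -39.09542479] [-39.11660611  -0.81995669]
```

View pics/rim.png

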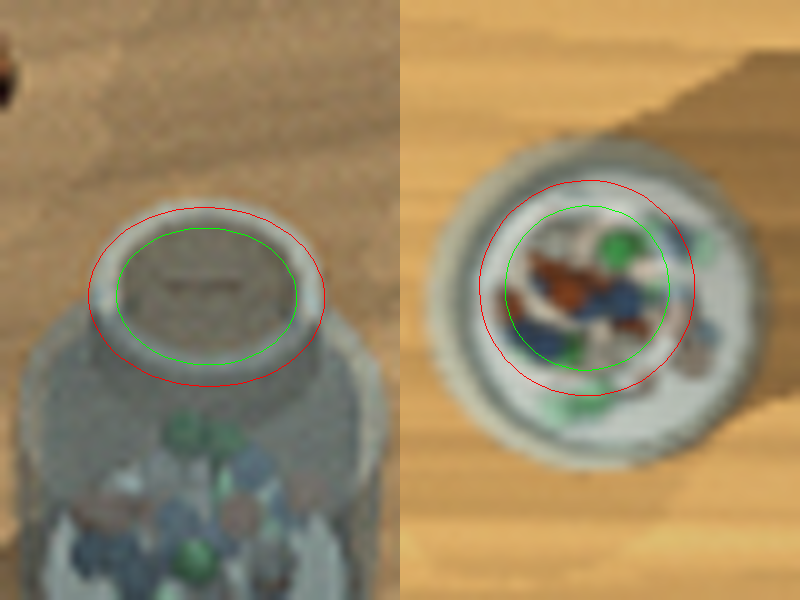

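```bash
python3 - <<'E'
from fit import *
c=eyes.read_camera("top"); x,y=245,232
for z in (0,40,75): print(z,(proj(c,[[556.7,76,z]])-[x-20,y-30]+.5)*10+[400,0])
from plan import *
P,R=tcp_for([557,76,172],-24.8); P0,R0=now()
print(P0+R0.apply(OFF)); rows(P+[0,0,8],R,8); print(P)
E
```

```text
0 [[616.01868497 310.50163532]]
40 [[606.33565962 306.24543768]]
75 [[597.35232931 302.29679271]]
[ 5.50270916e+02 -4.67160630e-01  2.00120464e+02]
[[[0.48, 0.09, -0.08], [-0.0, -0.0, 0.0]], [[0.48, 0.09, -0.08], [-0.0, -0.0, 0.0]], [[0.48, 0.09, -0.08], [-0.0, -0.0, 0.0]], [[0.48, 0.09, -0.08], [-0.0, -0.0, 0.0]], [[0.48, 0.09, -0.08], [-0.0, -0.0, 0.0]], [[0.48, 0.09, -0.08], [-0.0, -0.0, 0.0]], [[0.48, 0.09, -0.08], [-0.0, -0.0, 0.0]], [[0.48, 0.09, -0.08], [-0.0, -0.0, 0.0]]]
[558.13957831  66.12280469 192.99767545]
```

Both views agree on the jar axis at (556.8, 76). I'll move above the mouth.

Request:
servo_tool --steps '[[[0.48,0.09,-0.08],[0,0,0]],[[0.48,0.09,-0.08],[0,-0.02,0]],[[0.48,0.09,-0.08],[0,-0.02,0]],[[0.48,0.09,-0.08],[0,-0.02,0]],[[0.48,0.09,-0.08],[0,-0.02,0]],[[0.48,0.09,-0.08],[0,0,0]],[[0.48,0.09,-0.08],[0,0,0]],[[0.48,0.09,-0.08],[0,0,0]]]'

```text
time: 11.58
tool_pos: [557.6, 66.4, 200.1]
tcp_rot: [-179.9, 25.2, 96.4]
wrist_force: [0.3, -0.4, -1.2]
gripper_width: 0.292
gripper_force: 78.7
```

Request:
servo_tool --steps '[[[0,0,0],[0,0,0]],[[0,0,0],[0,0,0]]]'

```text
time: 11.82
tool_pos: [557.5, 65.4, 200.3]
tcp_rot: [-179.8, 25.2, 96.4]
wrist_force: [0.0, -0.3, -2.1]
gripper_width: 0.291
gripper_force: 78.7
```

```bash
python3 - <<'E'
from plan import *
from fit import *
P0,R0=now(); o=P0+R0.apply(OFF); print(P0,R0.as_euler('xyz',degrees=True),o,(R0*REL).apply([0,0,1]))
im=[]
for n,(x,y) in (("scene",(297,165)),("top",(245,228))):
    c=eyes.read_camera(n); S=10
    im1=cv2.resize(c["img"][y-30:y+30,x-20:x+20],None,fx=S,fy=S,interpolation=cv2.INTER_CUBIC).copy()
    for X,col in ((ring(120,27.5,72)+[556.8,76,0],(255,0,0)),(ring(0,34.6,6)+o,(0,255,0)),(ring(10,34.6,6)+o,(0,255,0)),(ring(62,14,48)+o,(255,255,0)),(ring(-42,15,48)+o,(255,0,255))):
        cv2.polylines(im1,[((proj(c,X)-[x-20,y-30]+.5)*S).astype(np.int32)],True,col,1)
    im.append(im1)
cv2.imwrite("pics/h2.png",np.hstack(im)[:,:,::-1])
P,R=tcp_for([556.8,76,140],-25.2); rows(P,R,8)
E
```

```text
[557.46947768  65.44073401 200.31222948] [-179.84711207   25.18921476   96.36878569] [556.29439244  75.17023853 179.24766406] [ 9.11315939e-04 -8.67497710e-05  9.99999581e-01]
[[[0.11, 0.0, 0.22], [-0.0, -0.0, 0.0]], [[0.11, 0.0, 0.22], [-0.0, -0.0, 0.0]], [[0.11, 0.0, 0.22], [-0.0, -0.0, 0.0]], [[0.11, 0.0, 0.22], [-0.0, -0.0, 0.0]], [[0.11, 0.0, 0.22], [-0.0, -0.0, 0.0]], [[0.11, 0.0, 0.22], [-0.0, -0.0, 0.0]], [[0.11, 0.0, 0.22], [-0.0, -0.0, 0.0]], [[0.11, 0.0, 0.22], [-0.0, -0.0, 0.0]]]
```

View pics/h2.png

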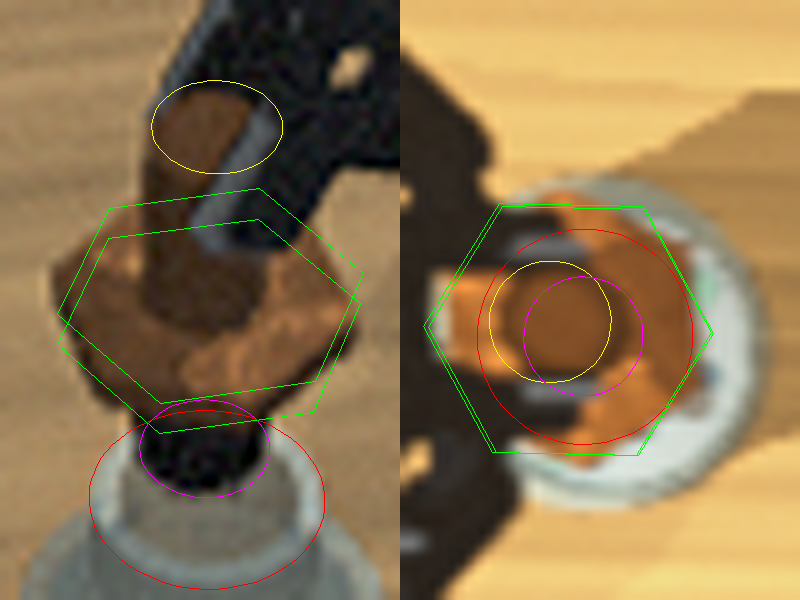

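The plug tip matches the prediction, centred over the mouth (scene crop 204,450). The handle's top seems 2–4 mm toward −y, so I'll measure the lean numerically.

```bash
cat > lean.py <<'E'
from plan import *
from fit import *
def measure(views):
    P0,R0=now(); o=P0+R0.apply(OFF); B=R0*REL; D=[]
    for n in ("scene","top"):
        c=eyes.read_camera(n); q=proj(c,[o+[0,0,20]])[0].astype(int); x0,y0=q-[24,26]
        I=c["img"][y0:y0+52,x0:x0+48]; h=cv2.cvtColor(I,cv2.COLOR_RGB2HSV).astype(int)
        dark=(h[...,2]<55)|((h[...,1]<70)&(h[...,2]<140)); s=h[...,1]
        t,_=cv2.threshold(s[~dark].astype(np.uint8),0,255,cv2.THRESH_OTSU)
        D.append((c,(s>t)&~dark,dark,x0,y0)); print(n,"otsu",t,D[-1][1].sum())
    def cost(v):
        R=Ro.from_rotvec(np.radians([v[3],v[4],0]))*B; e=0
        for i in views:
            c,w,d,x0,y0=D[i]; S=8; b=np.zeros((52*S,48*S),np.uint8)
            for Q in PARTS:
                q=(proj(c,R.apply(Q@Ro.from_euler('z',30*HEX,degrees=True).as_matrix().T)+o+v[:3])-[x0,y0]+.5)*S
                cv2.fillConvexPoly(b,cv2.convexHull(q.astype(np.int32)),1)
            b=cv2.resize(b.astype(np.float32),(48,52),interpolation=cv2.INTER_AREA)
            e+=(np.abs(b-w)*~d).sum()/w.sum()
        return e+.002*np.dot(v[:3],v[:3])/9+.002*np.dot(v[3:],v[3:])/9
    global HEX
    for HEX in (0,1):
        sx=np.vstack([np.zeros(5),np.diag([5,5,5,6,6])])
        r=minimize(cost,np.zeros(5),method="Nelder-Mead",options=dict(initial_simplex=sx,maxiter=600))
        print(HEX,"dpos,rx,ry",r.x.round(1),r.fun.round(3),cost(np.zeros(5)).round(3))
    return D
if __name__=="__main__":
    D=measure((0,1)); measure((0,)); measure((1,))
    cv2.imwrite("pics/m.png",np.hstack([cv2.resize((np.where(d,90,0)+w*165).astype(np.uint8),(384,416),interpolation=0) for _,w,d,_,_ in D]))
E
python3 lean.py
```

```text
scene otsu 124.0 449
top otsu 88.0 1356
0 dpos,rx,ry [ 0.3 -0.7  2.8 -0.9 -2. ] 0.858 0.882
1 dpos,rx,ry [ 0.3 -0.6  1.6 -0.7 -0.7] 0.946 0.953
scene otsu 123.0 451
top otsu 88.0 1310
0 dpos,rx,ry [ 0.  -0.8  1.4  0.1  1.1] 0.173 0.188
1 dpos,rx,ry [ 0.2 -1.   0.5 -1.2 -0.7] 0.224 0.235
scene otsu 123.0 457
top otsu 88.0 1311
0 dpos,rx,ry [0.3 0.  0.  0.  0.1] 0.691 0.692
1 dpos,rx,ry [0.4 1.1 0.2 0.2 0.2] 0.724 0.726
```

View pics/m.png

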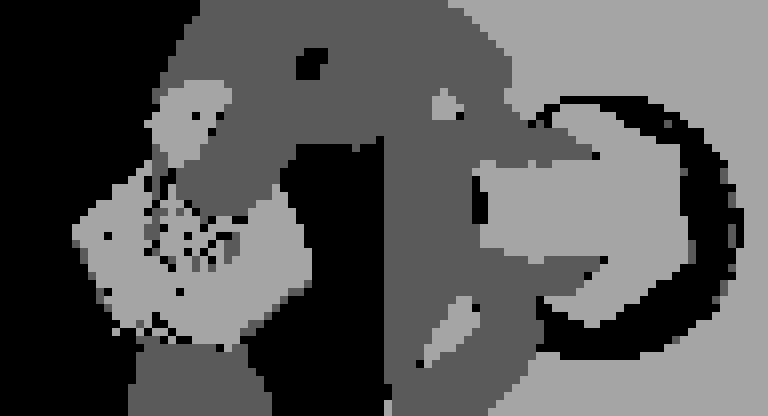

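Only the scene mask is usable; it shows the lean is about 1° and the position is about 0.8 mm short in y. Lowering the plug into the neck.

```bash
python3 -c "
from plan import *
P,R=tcp_for([556.8,76.8,142],-25.2); rows(P,R,8)"
```

```text
[[[0.11, 0.0, 0.21], [-0.0, -0.0, 0.0]], [[0.11, 0.0, 0.21], [-0.0, -0.0, 0.0]], [[0.11, 0.0, 0.21], [-0.0, -0.0, 0.0]], [[0.11, 0.0, 0.21], [-0.0, -0.0, 0.0]], [[0.11, 0.0, 0.21], [-0.0, -0.0, 0.0]], [[0.11, 0.0, 0.21], [-0.0, -0.0, 0.0]], [[0.11, 0.0, 0.21], [-0.0, -0.0, 0.0]], [[0.11, 0.0, 0.21], [-0.0, -0.0, 0.0]]]
```

Request:
servo_tool --steps '[[[0.11,0,0.21],[0,0,0]],[[0.11,0,0.21],[0,0,0]],[[0.11,0,0.21],[0,0,0]],[[0.11,0,0.21],[0,0,0]],[[0.11,0,0.21],[0,0,0]],[[0.11,0,0.21],[0,0,0]],[[0.11,0,0.21],[0,0,0]],[[0.11,0,0.21],[0,0,0]]]' --newtons 110

```text
time: 13.22
tool_pos: [557.2, 67.4, 162.1]
tcp_rot: [-179.9, 25.2, 96.4]
wrist_force: [0.6, 0.3, -1.3]
gripper_width: 0.277
gripper_force: 108.1
```

```bash
python3 - <<'E'
from plan import *
from fit import *
s=status.state();print(s['tool_pos'],s['wrist_force']);P0,R0=now();o=P0+R0.apply(OFF);print(o)
c=eyes.read_camera("scene");x,y=297,175
cv2.imwrite("pics/in.png",cv2.resize(c["img"][y-40:y+50,x-40:x+40],None,fx=6,fy=6,interpolation=cv2.INTER_CUBIC)[:,:,::-1])
P,R=tcp_for([556.8,76.8,124],-25.2); rows(P,R,6)
E
```

```text
[557.18609195  67.39241344 162.0530847 ] [ 0.5972593   0.30176152 -1.30173382]
[556.00891793  77.12803991 140.99146467]
[[[0.06, 0.01, 0.12], [-0.0, -0.0, 0.0]], [[0.06, 0.01, 0.12], [-0.0, -0.0, 0.0]], [[0.06, 0.01, 0.12], [-0.0, -0.0, 0.0]], [[0.06, 0.01, 0.12], [-0.0, -0.0, 0.0]], [[0.06, 0.01, 0.12], [-0.0, -0.0, 0.0]], [[0.06, 0.01, 0.12], [-0.0, -0.0, 0.0]]]
```

View pics/in.png

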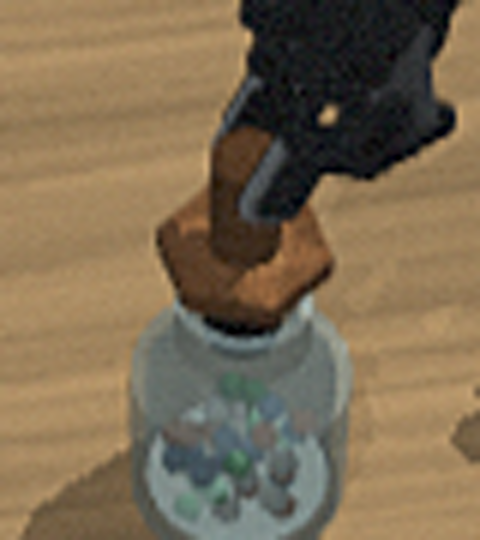

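The plug (crop 240,320) is inside the neck with no contact force. I'll lower slowly to contact while watching the force.

Request:
servo_tool --steps '[[[0.06,0.01,0.12],[0,0,0]],[[0.06,0.01,0.12],[0,0,0]],[[0.06,0.01,0.12],[0,0,0]],[[0.06,0.01,0.12],[0,0,0]],[[0.06,0.01,0.12],[0,0,0]],[[0,0,0],[0,0,0]]]'

```text
time: 14.02
tool_pos: [558.0, 67.8, 148.7]
tcp_rot: [-179.8, 25.2, 96.4]
wrist_force: [-0.3, 0.3, -0.5]
gripper_width: 0.284
gripper_force: 108.2
```

Request:
servo_tool --steps '[[[0.02,0,0.05],[0,0,0]],[[0.02,0,0.05],[0,0,0]],[[0.02,0,0.05],[0,0,0]],[[0,0,0],[0,0,0]]]'

```text
time: 14.52
tool_pos: [558.1, 67.6, 145.6]
tcp_rot: [-179.8, 25.2, 96.4]
wrist_force: [0.7, 0.1, -1.7]
gripper_width: 0.279
gripper_force: 108.2
```

Request:
servo_tool --steps '[[[0.02,0,0.045],[0,0,0]],[[0.02,0,0.045],[0,0,0]],[[0.02,0,0.045],[0,0,0]],[[0,0,0],[0,0,0]]]'

```text
time: 15.02
tool_pos: [558.1, 67.5, 142.7]
tcp_rot: [-179.8, 25.2, 96.4]
wrist_force: [-0.3, 0.5, -1.1]
gripper_width: 0.283
gripper_force: 108.2
```

Request:
servo_tool --steps '[[[0.02,0,0.045],[0,0,0]],[[0,0,0],[0,0,0]]]'

```text
time: 15.28
tool_pos: [558.1, 67.5, 141.8]
tcp_rot: [-179.9, 25.2, 96.4]
wrist_force: [-1.2, -0.1, -0.9]
gripper_width: 0.283
gripper_force: 108.2
```

Request:
servo_tool --steps '[[[0.02,0,0.045],[0,0,0]],[[0,0,0],[0,0,0]]]'

```text
time: 15.52
tool_pos: [558.2, 67.6, 141.1]
tcp_rot: [-179.9, 25.2, 96.4]
wrist_force: [-0.9, 1.4, 1.2]
gripper_width: 0.279
gripper_force: 108.6
```

Request:
servo_tool --steps '[[[0.01,0,0.025],[0,0,0]],[[0,0,0],[0,0,0]]]'

```text
time: 15.78
tool_pos: [558.3, 67.7, 141.0]
tcp_rot: [-179.9, 25.2, 96.4]
wrist_force: [-2.0, 0.4, 5.6]
gripper_width: 0.284
gripper_force: 109.1
```

Contact comes right where the collar should meet the rim (origin z ≈ 120). Now I'll build up to about 15 N.

Request:
servo_tool --steps '[[[0.01,0,0.025],[0,0,0]],[[0,0,0],[0,0,0]]]'

```text
time: 16.02
tool_pos: [558.3, 67.6, 141.0]
tcp_rot: [-179.9, 25.2, 96.4]
wrist_force: [-3.0, -0.2, 9.0]
gripper_width: 0.285
gripper_force: 109.5
```

Request:
servo_tool --steps '[[[0.005,0,0.0125],[0,0,0]],[[0,0,0],[0,0,0]]]'

```text
time: 16.27
tool_pos: [558.3, 67.6, 141.0]
tcp_rot: [-179.9, 25.2, 96.3]
wrist_force: [-3.3, 1.0, 12.1]
gripper_width: 0.279
gripper_force: 109.6
```

Request:
servo_tool --steps '[[[0.005,0,0.0125],[0,0,0]],[[0,0,0],[0,0,0]],[[0,0,0],[0,0,0]],[[0,0,0],[0,0,0]]]'

```text
time: 16.77
tool_pos: [558.4, 67.6, 140.9]
tcp_rot: [-179.9, 25.2, 96.3]
wrist_force: [-4.4, 1.5, 13.0]
gripper_width: 0.281
gripper_force: 109.8
```

```bash
python3 - <<'E'
from plan import *
from workcell import eyes,spotter
s=status.state();print(s['wrist_force'],s['ft_torque'])
for n in ("scene","top"):
    c=eyes.read_camera(n)
    for q in ("stopper","stopper_handle","jar"): print(n,q,[(np.round(d["xyz"]),round(d["conf"],2)) for d in spotter.place_of(c,q)][:3])
E
```

```text
[-4.4265723   1.53363176 13.01437333] [-0.54143921  0.92757908 -0.41301362]
scene stopper [(array([556.,  76., 120.]), 0.68), (array([ 560., -317.,   26.]), 0.67)]
scene stopper_handle [(array([557.,  73., 162.]), 0.87), (array([ 594., -323.,   39.]), 0.84)]
scene jar [(array([560.,  72.,   1.]), 0.81), (array([690., 214.,  -0.]), 0.61)]
top stopper [(array([556.,  77., 122.]), 0.93), (array([ 564., -314.,   25.]), 0.67)]
top stopper_handle [(array([ 602., -322.,   39.]), 0.87), (array([558.,  76., 158.]), 0.75)]
top jar [(array([689., 215.,   3.]), 0.94), (array([560.,  76.,  -2.]), 0.55)]
```

Request:
servo_tool --steps '[[[0.005,-0.02,0.015],[0,0,0]],[[0,0,0],[0,0,0]],[[0,0,0],[0,0,0]],[[0,0,0],[0,0,0]]]'

```text
time: 17.68
tool_pos: [558.3, 67.6, 140.9]
tcp_rot: [-180.0, 25.2, 96.3]
wrist_force: [-3.8, 2.3, 13.7]
gripper_width: 0.281
gripper_force: 110.0
```

Request:
servo_tool --steps '[[[0.005,0,0.015],[0,0,0]],[[0,0,0],[0,0,0]],[[0,0,0],[0,0,0]],[[0,0,0],[0,0,0]]]'

```text
time: 18.18
tool_pos: [558.4, 67.6, 140.9]
tcp_rot: [180.0, 25.2, 96.3]
wrist_force: [-5.1, 1.4, 16.5]
gripper_width: 0.28
gripper_force: 110.2
```

Request:
servo_tool --steps '[[[-0.02,0,-0.045],[0,0,0]],[[0,0,0],[0,0,0]],[[0,0,0],[0,0,0]]]'

```text
time: 18.55
tool_pos: [558.3, 67.6, 141.0]
tcp_rot: [-180.0, 25.2, 96.3]
wrist_force: [-2.6, 1.1, 9.5]
gripper_width: 0.281
gripper_force: 109.4
```

```bash
python3 -c "
from plan import *
s=status.state();print(s['wrist_force'],s['tool_pos'],s['time'])"
```

```text
[-2.56398544  1.14818312  9.49513242] [558.28816126  67.62067053 140.99176446] 18.55
```

Request:
servo_tool --steps '[[[0,0,0],[0,0,0]],[[0,0,0],[0,0,0]],[[0,0,0],[0,0,0]],[[0,0,0],[0,0,0]],[[0,0,0],[0,0,0]],[[0,0,0],[0,0,0]]]' --claw 1 --newtons 20

```text
time: 19.3
tool_pos: [557.7, 67.3, 139.5]
tcp_rot: [-179.8, 25.2, 96.4]
wrist_force: [0.1, -0.3, -0.5]
gripper_width: 0.999
gripper_force: 0.0
```

```bash
python3 - <<'E'
from plan import *
from workcell import eyes,spotter
import cv2
s=status.state();print(s['wrist_force'],s['tool_pos'],s['gripper_width'])
c=eyes.read_camera("scene");x,y=297,175
for q in ("stopper","stopper_handle","jar"): print(q,[(np.round(d["xyz"]),round(d["conf"],2)) for d in spotter.place_of(c,q)][:1])
E
```

```text
[ 0.10238724 -0.28081189 -0.47024508] [557.73112887  67.32495811 139.49637439] 0.9990923324368314
stopper [(array([ 563., -314.,   27.]), 0.9)]
stopper_handle [(array([558.,  73., 159.]), 0.84)]
jar [(array([558.,  72.,   0.]), 0.65)]
```

Request:
servo_tool --steps '[[[0,0,-0.4],[0,0,0]],[[0,0,-0.7],[0,0,0]],[[0,0,-0.9],[0,0,0]],[[0,0,-0.9],[0,0,0]],[[0,0,-0.9],[0,0,0]],[[0,0,-0.9],[0,0,0]],[[0,0,-0.9],[0,0,0]],[[0,0,-0.9],[0,0,0]]]'

```text
time: 20.5
tool_pos: [551.8, 122.8, 258.3]
tcp_rot: [-179.9, 25.2, 96.4]
wrist_force: [0.8, -0.6, 0.4]
gripper_width: 1.002
gripper_force: 0.0
```

```bash
python3 - <<'E'
from plan import *
from fit import *
from workcell import spotter
s=status.state();print(s['wrist_force'],s['tool_pos'],s['time'])
im=[]
for n,(x,y) in (("scene",(297,175)),("top",(245,232))):
    c=eyes.read_camera(n); S=8
    for q in ("stopper","stopper_handle","jar","closed_jar","bead_tray","thread_spool"): print(n,q,[(np.round(d["xyz"]),round(d["conf"],2)) for d in spotter.place_of(c,q)][:2])
    im1=cv2.resize(c["img"][y-35:y+40,x-25:x+25],None,fx=S,fy=S,interpolation=cv2.INTER_CUBIC).copy()
    o=np.array([556.8,76,120])
    for X in (ring(0,27.5,48)+o,ring(62,14,48)+o): cv2.polylines(im1,[((proj(c,X)-[x-25,y-35]+.5)*S).astype(np.int32)],True,(0,255,0),1)
    im.append(im1)
cv2.imwrite("pics/end.png",np.hstack(im)[:,:,::-1])
E
```

```text
[ 0.8210388  -0.59780137  0.40295785] [551.84521269 122.80727903 258.31200106] 20.5
scene stopper [(array([556.,  75., 121.]), 0.89), (array([ 720., -105.,    1.]), 0.37)]
scene stopper_handle [(array([557.,  73., 160.]), 0.9)]
scene jar [(array([691., 212.,  -4.]), 0.84), (array([558.,  73.,   1.]), 0.8)]
scene closed_jar [(array([476., 315.,   2.]), 0.67)]
scene bead_tray [(array([ 720., -106.,   -1.]), 0.93)]
scene thread_spool [(array([752.,  89.,   1.]), 0.76)]
top stopper [(array([ 564., -316.,   30.]), 0.89), (array([558.,  77., 122.]), 0.64)]
top stopper_handle [(array([556.,  73., 157.]), 0.79), (array([ 597., -322.,   40.]), 0.67)]
top jar [(array([558.,  76.,  -4.]), 0.81), (array([692., 216.,   6.]), 0.78)]
top closed_jar [(array([479., 318.,  -6.]), 0.97), (array([ 719., -105.,    0.]), 0.45)]
top bead_tray [(array([ 724., -103.,    3.]), 0.74)]
top thread_spool [(array([754.,  96.,  -2.]), 0.79)]
```

View pics/end.png

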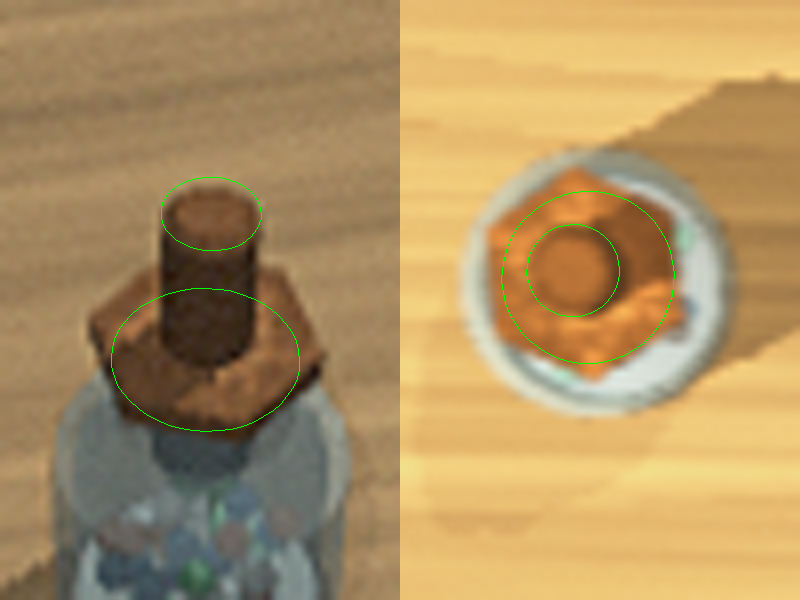

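The last picture shows the stopper seated in the upright jar: handle top (208,218) and collar (207,350) match the fully home prediction within a pixel. The other things haven't moved and the gripper is clear.

```bash
python3 -c "
from workcell import job
print(job.finish_job())"
```

```text
the job is handed in; nothing more can be done
None
```

The open jar is closed: the wooden stopper was pressed home with about 17 N and released, the collar looks flat on the rim in the last pictures, and the job is handed in (about 21 s used; no verdict was returned).

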